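# Roll a pipe offcut up the rack into its pocket

## Robot

A 7-joint arm with a two-finger parallel gripper is mounted at the origin on the work surface. World frame = base frame: x ahead of the robot, y to its left, z up, the work surface at z = 0. Lengths are in m, angles in rad, forces in N, time in s.
With the tool pointing down it reaches from about 0.4 to 0.9 m from the base axis. Payload 5.6 kg.
Tool frame: the origin (TCP) lies at the very end of the fingers, on their centre line; the grasp point (between the pads) lies 19 mm behind it; z points along the fingers, y is the direction in which the jaws open and shut (so a half turn about z gives the same grasp; the last joint's range is limited). The gripper opens to 92 mm and grips with 3 to 60 N. Pads are 20 mm wide; open, the fingers measure 128 mm over their backs; the gripper's body (75 mm by 189 mm) begins 69 mm behind the grasp point.
Start: joints at [1.231, 0.468, -0.012, 1.603, 0.006, 1.071, -0.056], TCP at [0.19, -0.622, 0.215] pointing down, gripper open.
Joint ranges: [-2.53, 2.53], [-0.31, 2.02], [-1.57, 1.55], [0.28, 2.44], [-1.29, 4.43], [0.15, 1.84], [-2.92, 2.92]. Speed limits (rad/s): [2.57, 2.57, 3.14, 3.14, 3.14, 3.14, 3.14].

## Interface

Orientations are given as a unit quaternion [w, x, y, z].
In Python, from workcell import get_obs, grab_frame, calibration, close_job, find_in gives the robot as it stands.
- The arm moves only by the tool send_rows, never from a script. Its argument "commands" is a list of rows, each a list of 4 numbers: the shift along the world's x, y, z in m, then the turn about the world's z in rad. A call has 1 to 12 rows; each row is the pose to reach, as a shift and turn from the pose measured when the call began; what a row does not reach only later rows make up. A row lasts 1/10 s, in which the tool goes at most 50 mm and 8.59 degrees, less where a joint would pass 70% of its speed; a pose out of reach is approached as far as the arm can. A call with a gripper value outside its range is refused whole. "grip" is the finger opening in m, from 0 to 0.0919, set as the call begins (left out, the last holds). The fingers move at their own pace and stop on an object; "newtons" is the grip in N (left out, the last holds). Time passes only in rows, so rows that repeat a pose let the fingers close. It gives the time, the measured TCP pose, the force and the opening at its end, in the units of the state.
- get_obs(): the state, without advancing time (a new reading comes with each control period).
- grab_frame(name): name is "scene" or "top" or "wrist"; returns the picture (384x512x3 uint8, red, green, blue); there is no depth.
- calibration(name): a dict with "mtx" (3x3 intrinsics, pixels), "R" (3x3) and "t" (3): a world point X has camera coordinates R X + t. Camera axes: x right, y down, z forward; pixel columns grow to the right and rows downward; lengths in m; the calibration is good to about 2 mm. A picture is of the moment at which its call begins: read the wrist's pose just before it. calibration takes no time and is no camera call; for the wrist camera it gives the pose at the moment of the call.
- close_job(): hands the job in, once; it reports no verdict.
Trained networks look in the newest picture that a camera, given by its name, has taken for a name from the list of things; names that differ only in an ending like _2 or _b are one class to them, and where a whole thing is asked for, a point or a joint stands for the part that bears it (a point fixed in the world has none). Each returns a list of dicts, best first, with "confidence" (0 to 1); they miss things now and then, are a little off and sometimes report something else, mostly with a low value. They report only what shows in the picture. A call takes as long as a camera call. They do not tell look-alikes from the thing itself.
- find_in(camera, query): "location" ([x, y, z] in m, in the coordinates of the camera as it stood for that picture, good to about 4 mm: the middle of the surface that is visible of it).
The state is a dict: "time": time; "joints": joint angles; "joint_velocities": joint speeds; "joint_efforts": joint torques, N m; "ee_pos": TCP position; "tcp_rot": TCP orientation; "ft_force": force on the tool from outside, world axes, zero at the start; "torque": the same for the moment, N m; "opening": opening from 0.0 (shut) to 1.0 (fully open).
Only numpy, scipy, OpenCV 4.12 (cv2) and the standard library are available. Lean on these libraries where they do the work, as an engineer would, in place of code of your own. Each camera call takes 0.05 s, during which the arm holds its last target. There are 200 camera calls.

## Task

Push the plain pipe offcut with your fingertips up its lane of the sloped rack, past the step, so that it drops into the pocket at the top stop and does not roll back when you let go. Do not pick it up: it stays rolling or sliding in its lane. Leave the stub-shafted roller in the other lane and everything else on the bench where it is.

Things in the scene. Friction and masses are not known exactly. Their poses are not given: they have to be found in the camera images.
- pipe: The part to push: a plain steel pipe offcut, hollow, smooth and lightly oiled, outer diameter 48 mm, 70 mm long, 0.2 to 0.42 kg. It lies across one of the two lanes of the rack (either one) at the low end, resting against the low lip, and rolls freely. Origin at its middle, on its axis; its y axis is the pipe's axis (x and z turn as it rolls).
- roller: A solid turned steel roller in the other lane, also resting against the low lip: a drum of diameter 48 mm, 34 mm long, with a thinner stub shaft of diameter 18 mm on each side (66 mm over all). To be left alone. Origin at its middle, y axis along its axis.
- ramp: The fixed sloped gutter: two grey lanes side by side, rising 9 degrees along its own x (roughly away from the robot). Its frame tilts with it: x up the slope, y left across the lanes, z square to the floors. Origin: on the floor surface, mid-divider, at the low lip's upper face. Lane centres at y = +41 and -41 mm, 76 mm wide inside; walls 6 mm thick, 22 mm above the floor.
- low_lip (a point): Foot of the upper face of the low lip, at ramp x = y = z = 0: a rolled edge 8 mm thick across both lanes, standing 14 mm above the floor. The gutter ends just behind it (x = -8 mm); beyond is free space, open for fingers. A 48 mm part resting against the lip has its axis at x = 20 mm, 24 mm above the floor.
- step (a point): Edge of the step at the top of the lane, at ramp x = 150 mm (y = z = 0): there the floor drops by 6 mm, across both lanes, into the pocket. The lane below it is smooth and flat. A part left below the edge rolls back down to the lip; pushed past it, it drops into the pocket and stays.
- stop (a point): Face of the stop plate, at ramp x = 191 mm (y = z = 0), across both lanes; it stands 30 mm above the lane floor. A 48 mm part in the pocket between step and stop has its axis at x = 164 to 167 mm and z = 18 mm (6 mm lower than in the lane).
- pocket_left (a point): Where the middle of a 48 mm part lies when it rests in the pocket of the left lane (ramp y = +41 mm).
- pocket_right (a point): The same for the right lane (ramp y = -41 mm).
- rack: The fixed frame under the ramp, about 250 x 170 mm; origin on the table under its centre; x points level up the lanes, z up. The ramp's origin lies 95 mm behind it (-x) and 30 mm above the table.
- coupling: Bystander: brass pipe coupling standing on the table beside the rack's left side, 42 mm diameter, 45 mm tall. Origin at the centre of its underside.
- bearing: Bystander: flat bearing ring on the table beside the rack's right side, 52 mm diameter, 15 mm tall. Origin at the centre of its underside.
- cap: Bystander: dark steel post cap on the table in front of the rack's low end, 40 mm diameter, 16 mm tall. Origin at the centre of its underside.
- driver: Bystander: screwdriver lying at the right of the table, some 200 mm long.
- spanner: Bystander: spanner lying at the left of the table.
- oil: Bystander: grey oil bottle, 56 mm diameter, 150 mm tall, standing at the far right. Origin at the centre of its underside.
- square: Bystander: flat steel square, 140 x 100 mm, lying at the left of the table.
Things that resemble listed ones, but are neither listed nor needed, are in the scene too. Leave any pink or turquoise look-alike of the pipe alone.

How it is judged:
At the end, for the whole second after the job is handed in: The pipe rests in the pocket between step and stop: its middle 160 to 172 mm up the slope from the low lip and 12 to 21.5 mm above the lane floor, its axis within 0.15 rad of square to the lane, slower than 20 mm/s; the roller has moved less than 15 mm and every other loose thing less than 30 mm (x of pipe in the frame of ramp between 0.16 and 0.172 m and z of pipe in the frame of ramp between 0.012 and 0.0215 m and angle between the y axis of pipe and the y axis of ramp, either way round below 0.15 rad and linear speed of pipe below 0.02 m/s and distance of roller from where it was at the start of the episode below 0.015 m and distance of each of coupling, bearing, cap, driver, spanner, oil, square from where it was at the start of the episode below 0.03 m); the robot touches nothing.
It fails at once if the pipe is lifted: its axis more than 36 mm above the lane floor (12 mm clear of it) (z of pipe in the frame of ramp above 0.036 m).
It fails at once if the pipe falls off the rack (height (world z) of pipe below 0.04 m).
It fails at once if the roller is moved more than 15 mm (distance of roller from where it was at the start of the episode above 0.015 m).
It fails at once if another loose thing is moved more than 30 mm (distance of any of coupling, bearing, cap, driver, spanner, oil, square from where it was at the start of the episode above 0.03 m).
It also fails if it takes over 38 s, if anything falls off the work surface, if the arm or the gripper's body presses on something with over 40 N, if the wrist force passes 120 N, or if a joint passes its speed limit or range.

## Working session

There is one attempt and no reset: what is moved stays moved. The work goes in short steps, Python scripts to look and compute and a tool call to move; the robot and the scene stay as the last step left them, time stands still between calls to the robot, and variables do not carry over. Pictures are saved under pics/ and viewed, about 8 in all and at most 12, crops included, and the job is handed in when it is done.

Besides the shell and the picture viewer there is one more tool, called after "Request:" by a JSON object that holds its "op" and its "data", one argument or row to a line. send_rows: Moves the arm, as the interface text tells. Its arguments: {"type":"object","properties":{"commands":{"type":"array"},"grip":{"type":"number"},"newtons":{"type":"number"}},"required":["commands"]}

```bash
mkdir -p pics; ls
cat > h.py <<'E'
import numpy as np, cv2
from workcell import *
def look(cam,name,qs=()):
    c=calibration(cam); im=grab_frame(cam); cv2.imwrite(f'pics/{name}.png',im[:,:,::-1])
    R=np.array(c['R']);t=np.array(c['t'])
    for q in qs:
        for d in find_in(cam,q)[:3]:
            p=np.array(d['location']); w=R.T@(p-t); uv=np.array(c['mtx'])@p; print(cam,q,round(d['confidence'],2),w.round(4),(uv[:2]/uv[2]).round())
    return im,c
E
python3 - <<'E'
from h import *
print(get_obs())
a,_=look('scene','s1',['pipe'])
b,_=look('top','t1',['pipe','roller','ramp','rack','cap','coupling','bearing'])
print(calibration('top'))
cv2.imwrite('pics/t1b.png',cv2.resize(b,(800,600),interpolation=cv2.INTER_CUBIC)[:,:,::-1])
E
```

```text
pics
{'time': 0.0, 'joints': array([ 1.23102201,  0.46837924, -0.01159721,  1.60363967,  0.0060203 ,
        1.07141596, -0.05630712]), 'joint_velocities': array([-0.00021836,  0.00129422,  0.00015559, -0.00284254, -0.00115339,
        0.00019178,  0.00063158]), 'joint_efforts': array([-3.87845039e-04, -5.20566308e+01, -1.32356747e-02, -2.43748838e+01,
       -5.68162906e-02,  1.73949986e-02,  1.65327106e-04]), 'ee_pos': array([ 0.18983114, -0.62103404,  0.21363239]), 'tcp_rot': array([-8.80426537e-04,  9.89015306e-01,  1.47810374e-01, -2.05475360e-04]), 'ft_force': array([-0.38255848,  0.11732545,  0.59182958]), 'torque': array([ 0.00059603, -0.05793674,  0.01582105]), 'opening': 0.9991879576979632}
scene pipe 0.87 [0.5293 0.164  0.0333] [296. 170.]
scene pipe 0.86 [0.5243 0.0224 0.0729] [266. 182.]
scene pipe 0.86 [0.6485 0.2009 0.0384] [337. 178.]
top pipe 0.86 [0.509  0.1726 0.0445] [203. 204.]
top pipe 0.83 [0.6382 0.2117 0.045 ] [192. 167.]
top pipe 0.63 [0.5117 0.0405 0.0751] [242. 202.]
top roller 0.58 [ 0.493  -0.0434  0.0723] [268. 207.]
top ramp 0.84 [ 0.5929 -0.0328  0.0469] [264. 178.]
top rack 0.65 [ 0.5892 -0.0286  0.047 ] [262. 179.]
top rack 0.57 [0.6859 0.422  0.0065] [134. 157.]
top rack 0.49 [ 0.5795 -0.1846  0.0129] [307. 182.]
top bearing 0.73 [ 0.5786 -0.1854  0.014 ] [307. 183.]
top bearing 0.18 [ 0.5882 -0.0292  0.0475] [262. 180.]
{'mtx': array([[371.29933812,   0.        , 260.3759106 ],
       [  0.        , 371.29933812, 193.31719612],
       [  0.        ,   0.        ,   1.        ]]), 'R': array([[-0.02327016, -0.99967917,  0.01000295],
       [-0.99491803,  0.02217657, -0.09821568],
       [ 0.09796233, -0.01223761, -0.99511488]]), 't': array([-0.00876991,  0.54396804,  1.25316636])}
```

View pics/t1b.png

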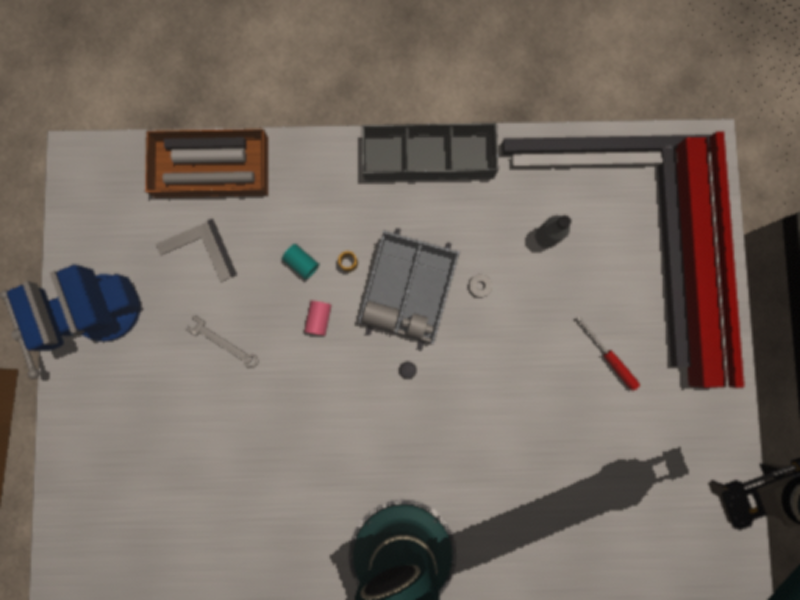

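View pics/s1.png

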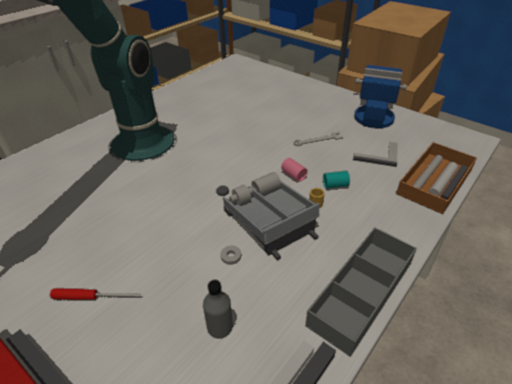

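The pipe is in the left lane (top picture at (380,318)) and the roller is in the right lane at (418,326). The pink and turquoise look-alikes are off the rack to the left, and the cap is in front of the low end at (407,370). I'll move the wrist camera over the rack for a finer measurement.

Request:
{"op": "send_rows", "data": {
  "commands": [
    [0.02,0.04,0.01,-0.04],
    [0.04,0.08,0.02,-0.08],
    [0.06,0.12,0.03,-0.12],
    [0.08,0.16,0.04,-0.17],
    [0.1,0.2,0.05,-0.21],
    [0.12,0.24,0.06,-0.25],
    [0.14,0.28,0.07,-0.3],
    [0.16,0.32,0.08,-0.34],
    [0.175,0.365,0.09,-0.38],
    [0.19,0.41,0.1,-0.42],
    [0.205,0.455,0.1,-0.47],
    [0.215,0.495,0.1,-0.52]
  ],
  "grip": 0.02,
  "newtons": 20
}}

```text
time: 1.7
ee_pos: [0.4058, -0.1242, 0.3153]
tcp_rot: [0.0, 0.994, -0.112, 0.001]
ft_force: [-0.2, -0.5, 0.0]
opening: 0.216
```

Request:
{"op": "send_rows", "data": {
  "commands": [
    [0.01,0.03,0,0],
    [0.02,0.06,0,0],
    [0.03,0.09,0,0],
    [0.035,0.11,0,0],
    [0.04,0.125,0,0],
    [0.04,0.125,0,0],
    [0.04,0.125,0,0],
    [0.04,0.125,0,0]
  ]
}}

```text
time: 2.5
ee_pos: [0.4456, -0.0003, 0.3153]
tcp_rot: [0.0, 0.994, -0.113, 0.001]
ft_force: [-0.6, -0.8, 0.4]
opening: 0.22
```

Run:
```python
from h import *
o=get_obs();print(o['time'],o['ee_pos'],o['tcp_rot'],o['opening'])
b,c=look('wrist','w1',['pipe','roller','ramp','rack'])
print(c)
cv2.imwrite('pics/w1b.png',cv2.resize(b,(800,600),interpolation=cv2.INTER_CUBIC)[:,:,::-1])
```

```text
2.5 [ 4.45564025e-01 -3.03345010e-04  3.15290895e-01] [ 4.73844958e-04  9.93644149e-01 -1.12562425e-01  8.83583025e-04] 0.220111325679808
wrist pipe 0.84 [0.6425 0.2018 0.0432] [98. 74.]
wrist pipe 0.61 [0.514  0.0319 0.0775] [227. 135.]
wrist pipe 0.61 [0.5133 0.1654 0.0458] [149. 153.]
wrist roller 0.85 [ 0.4918 -0.0452  0.0722] [282. 137.]
wrist roller 0.64 [ 0.6001 -0.0413  0.0525] [263.  63.]
wrist roller 0.28 [ 0.6028 -0.0394  0.0511] [261.  61.]
wrist ramp 0.86 [ 0.6053 -0.035   0.0515] [258.  60.]
wrist rack 0.8 [ 0.6051 -0.0339  0.0505] [257.  61.]
wrist rack 0.21 [ 0.4873 -0.4116  0.0136] [502.  86.]
{'mtx': array([[272.59888318,   0.        , 260.04136154],
       [  0.        , 272.59888318, 198.77023072],
       [  0.        ,   0.        ,   1.        ]]), 'R': array([[-2.23847680e-01, -9.74624141e-01,  5.76402406e-06],
       [-9.38638550e-01,  2.15584249e-01,  2.69223150e-01],
       [-2.62392624e-01,  6.02595671e-02, -9.63077824e-01]]), 't': array([0.09818284, 0.36115271, 0.60500193])}
```

View pics/w1b.png

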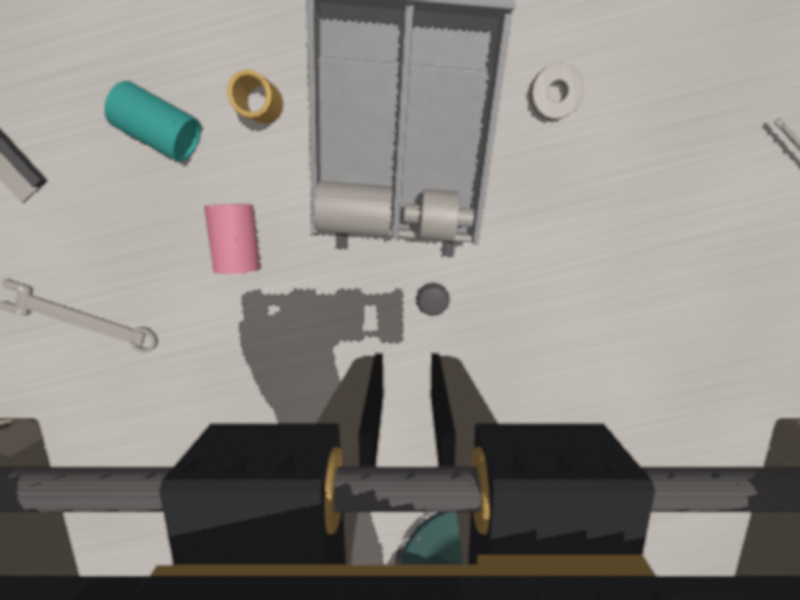

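Wrist view: pipe in the left lane, its middle at (354,209). The roller is at (440,215), the step line runs at row ~62 and the divider from (397,238) to (408,5). I'll zoom in once to pick the ramp's corners.

Run:
```python
import cv2
b=cv2.imread('pics/w1.png')[0:160,190:340]
cv2.imwrite('pics/w1c.png',cv2.resize(cv2.convertScaleAbs(b,alpha=1.5),(562,600),interpolation=cv2.INTER_CUBIC))
```

```text
(no output)
```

View pics/w1c.png

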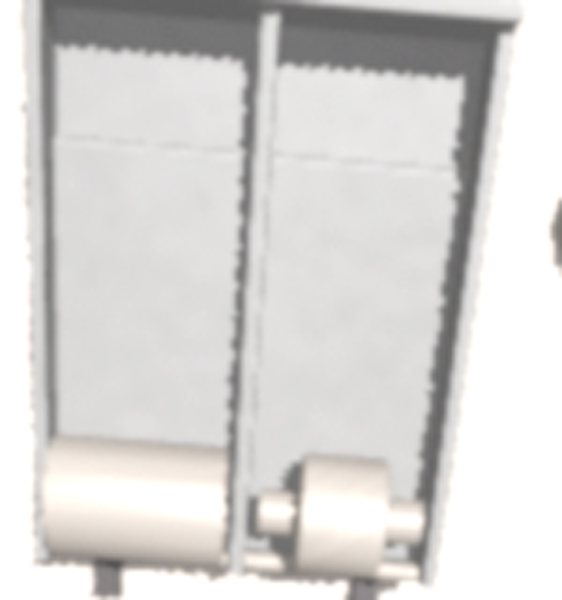

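```bash
cat > fit.py <<'E'
from h import *
from scipy.optimize import least_squares
from scipy.spatial.transform import Rotation as Ro
c=calibration('wrist');K,R,t=[np.array(c[k]) for k in('mtx','R','t')]
# ramp pt (mm), crop px, use u, use v
P=[((150,79,0),(54,135),1,1),((150,41,0),(150,144),0,1),((150,-41,0),(360,162),0,1),
((-8,-79,22),(425,572),1,1),((-8,-85,22),(436,583),1,1),((-8,0,22),(236,573),1,1),((191,0,22),(269,15),1,0),
((191,-79,22),(498,28),1,0),((-8,85,22),(36,560),1,1),((191,-41,30),(388,14),0,1),((-4,-8,14),(262,562),0,1)]
X=np.array([p[0] for p in P])/1e3; U=np.array([p[1] for p in P])/3.75+[190,0]; W=np.array([p[2:] for p in P])
def fr(q): return Ro.from_euler('z',q[2])*Ro.from_euler('y',-np.deg2rad(9)), np.array([q[0],q[1],.03])
def res(q):
    r,o=fr(q); cam=(r.apply(X)+o)@R.T+t; p=cam@K.T; return (p[:,:2]/p[:,2:]-U)*W
s=least_squares(lambda q:res(q).ravel(),[.48,0,-.22],loss='soft_l1')
print(s.x,np.rad2deg(s.x[2])); print(res(s.x).round(1).tolist())
r,o=fr(s.x)
for n,p in dict(pipe=(20,41,24),roller=(20,-41,24),start=(-34,41,60),pocket=(165,41,18)).items(): print(n,(r.apply(np.array(p)/1e3)+o).round(4))
for n,p in dict(pipe=[.514,.0319,.0775],roller=[.4918,-.0452,.0722]).items(): print('net in ramp',n,r.inv().apply(np.array(p)-o).round(4))
for x,z in[(-40,40),(-40,19),(-14,19),(100,19),(120,19),(130,19)]: print('tip at ramp',x,z,(r.apply(np.array([x,41,z])/1e3)+o).round(4))
E
python3 fit.py
```

```text
[ 4.87589970e-01 -2.37562224e-04 -2.90819246e-01] -16.662715421968855
[[-0.4, 0.0], [0.0, -0.4], [0.0, -0.9], [-0.4, 4.0], [0.4, 1.3], [0.3, 0.5], [-0.0, -0.0], [0.3, -0.0], [-0.1, 0.4], [0.0, -1.4], [-0.0, -0.0]]
pipe [0.5147 0.0345 0.0568]
roller [ 0.4912 -0.0441  0.0568]
start [0.4582 0.0514 0.0839]
pocket [ 0.6528 -0.0069  0.0736]
net in ramp pipe [0.0233 0.0384 0.0444]
net in ramp roller [ 0.0233 -0.0419  0.039 ]
tip at ramp -40 40 [0.4555 0.0522 0.0633]
tip at ramp -40 19 [0.4587 0.0512 0.0425]
tip at ramp -14 19 [0.4833 0.0439 0.0466]
tip at ramp 100 19 [0.5911 0.0116 0.0644]
tip at ramp 120 19 [0.61   0.0059 0.0675]
tip at ramp 130 19 [0.6195 0.0031 0.0691]
```

Request:
{"op": "send_rows", "data": {
  "commands": [
    [0.004,0.02,-0.04,-0.03],
    [0.008,0.04,-0.085,-0.065],
    [0.008,0.053,-0.13,-0.065],
    [0.008,0.053,-0.17,-0.065],
    [0.008,0.053,-0.205,-0.065],
    [0.008,0.053,-0.235,-0.065],
    [0.008,0.053,-0.258,-0.065],
    [0.008,0.053,-0.273,-0.065],
    [0.008,0.053,-0.273,-0.065],
    [0.008,0.053,-0.273,-0.065]
  ]
}}

```text
time: 3.75
ee_pos: [0.4539, 0.0533, 0.0426]
tcp_rot: [0.0, 0.989, -0.145, 0.001]
ft_force: [0.6, 0.1, -0.4]
opening: 0.214
```

```bash
cat > st.py <<'E'
from h import *
from scipy.spatial.transform import Rotation as Ro
o=get_obs();r=Ro.from_euler('z',-.2908)*Ro.from_euler('y',-np.deg2rad(9))
q=o['tcp_rot'];print(o['time'],o['ee_pos'].round(4),'ramp',r.inv().apply(o['ee_pos']-[.4876,-.0002,.03]).round(4),'yaw',np.rad2deg(2*np.arctan2(q[2],q[1])).round(2),o['ft_force'].round(2))
E
python3 - <<'E'
import st
from h import *
b,c=look('wrist','w2',['pipe','roller'])
E
```

```text
3.75 [0.4539 0.0533 0.0426] ramp [-0.045   0.0416  0.0199] yaw -16.63 [ 0.58  0.09 -0.4 ]
wrist pipe 0.96 [0.5184 0.0295 0.0788] [266. 139.]
wrist pipe 0.8 [0.5162 0.161  0.0451] [ 69. 200.]
wrist pipe 0.71 [0.6264 0.1836 0.0025] [ 7. 45.]
wrist roller 0.74 [ 0.4941 -0.0397  0.0759] [415. 146.]
wrist roller 0.48 [ 0.549  -0.0232  0.0422] [339.  55.]
```

View pics/w2.png

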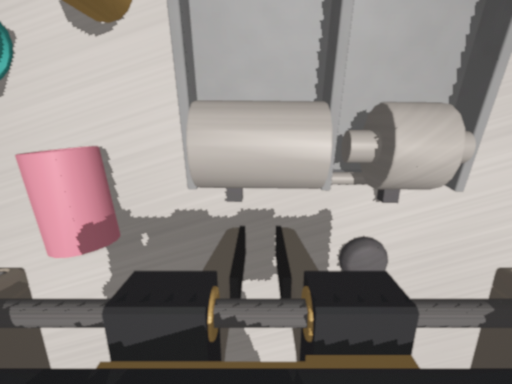

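The fingers are at (261,240), lined up with the pipe's middle at (262,140) and square to it. The cap, at (364,258), is clear. Now I'll push slowly up the slope.

Request:
{"op": "send_rows", "data": {
  "commands": [
    [0.0047,-0.0014,0.0008,0],
    [0.0095,-0.0028,0.0016,0],
    [0.0142,-0.0042,0.0023,0],
    [0.0189,-0.0057,0.0031,0],
    [0.0237,-0.0071,0.0039,0],
    [0.0284,-0.0085,0.0047,0],
    [0.0331,-0.0099,0.0055,0],
    [0.0378,-0.0113,0.0062,0],
    [0.0426,-0.0127,0.007,0],
    [0.0473,-0.0142,0.0078,0],
    [0.052,-0.0156,0.0086,0],
    [0.0568,-0.017,0.0094,0]
  ]
}}

```text
time: 5.1
ee_pos: [0.5118, 0.0361, 0.0528]
tcp_rot: [0.0, 0.989, -0.145, 0.002]
ft_force: [-0.4, -0.6, 0.9]
opening: 0.218
```

Run:
```python
import st
from h import *
b,c=look('wrist','w3',['pipe','roller'])
```

```text
5.1 [0.5118 0.0361 0.0528] ramp [0.0161 0.0417 0.0205] yaw -16.64 [-0.39 -0.56  0.88]
wrist pipe 0.97 [0.5486 0.0242 0.0836] [259. 196.]
wrist pipe 0.85 [0.5296 0.1605 0.0405] [ 90. 256.]
wrist pipe 0.59 [0.6284 0.1956 0.0095] [ 15. 137.]
wrist roller 0.74 [ 0.4984 -0.0415  0.0748] [391. 240.]
```

View pics/w3.png

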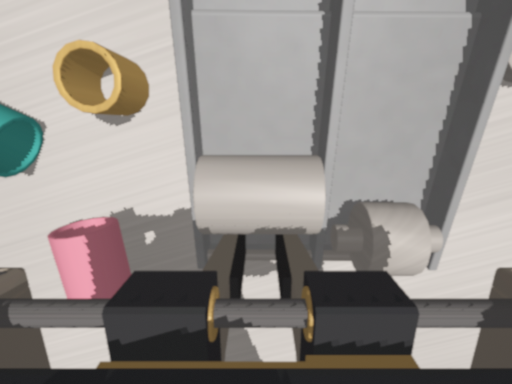

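Both fingertips bear on the pipe, which sits square in its lane at (259,195). The roller hasn't been touched. I'll keep pushing.

Request:
{"op": "send_rows", "data": {
  "commands": [
    [0.0047,-0.0014,0.0007,0],
    [0.0095,-0.0028,0.0014,0],
    [0.0142,-0.0042,0.0021,0],
    [0.0189,-0.0057,0.0028,0],
    [0.0237,-0.0071,0.0035,0],
    [0.0284,-0.0085,0.0042,0],
    [0.0331,-0.0099,0.0049,0],
    [0.0378,-0.0113,0.0056,0],
    [0.0426,-0.0127,0.0063,0],
    [0.0473,-0.0142,0.007,0],
    [0.052,-0.0156,0.0077,0],
    [0.0568,-0.017,0.0084,0]
  ]
}}

```text
time: 6.45
ee_pos: [0.5691, 0.019, 0.0613]
tcp_rot: [0.0, 0.989, -0.145, 0.002]
ft_force: [-0.8, 0.6, 0.7]
opening: 0.215
```

Run:
```python
import st
from h import *
b,c=look('wrist','w4',['pipe','roller'])
```

```text
6.45 [0.5691 0.019  0.0613] ramp [0.0766 0.0418 0.0195] yaw -16.66 [-0.83  0.56  0.72]
wrist pipe 0.68 [0.6335 0.1907 0.0271] [ 26. 207.]
wrist pipe 0.6 [0.6056 0.0023 0.0927] [268. 195.]
wrist pipe 0.59 [0.5354 0.178  0.0289] [ 94. 307.]
```

Request:
{"op": "send_rows", "data": {
  "commands": [
    [0.0038,-0.0011,0.0006,0],
    [0.0076,-0.0023,0.0011,0],
    [0.0114,-0.0034,0.0017,0],
    [0.0151,-0.0045,0.0023,0],
    [0.0189,-0.0057,0.0028,0],
    [0.0227,-0.0068,0.0034,0],
    [0.0265,-0.0079,0.004,0],
    [0.0303,-0.0091,0.0045,0],
    [0.0341,-0.0102,0.0051,0],
    [0.0378,-0.0113,0.0057,0],
    [0.0416,-0.0125,0.0062,0],
    [0.0454,-0.0136,0.0068,0]
  ]
}}

```text
time: 7.8
ee_pos: [0.6152, 0.0051, 0.0682]
tcp_rot: [0.0, 0.989, -0.145, 0.003]
ft_force: [-1.4, -0.3, 0.9]
opening: 0.219
```

Run:
```python
import st
from h import *
b,c=look('wrist','w5',['pipe','roller'])
```

```text
7.8 [0.6152 0.0051 0.0682] ramp [0.1253 0.0416 0.0188] yaw -16.69 [-1.36 -0.26  0.91]
wrist pipe 0.9 [0.6416 0.1922 0.0353] [ 31. 255.]
wrist pipe 0.84 [0.5435 0.1832 0.0451] [ 87. 355.]
wrist pipe 0.79 [ 0.6582 -0.0107  0.0955] [263. 182.]
wrist roller 0.67 [ 0.6181 -0.0701  0.051 ] [358. 198.]
wrist roller 0.2 [ 0.5777 -0.1921  0.0138] [494. 191.]
```

View pics/w5.png

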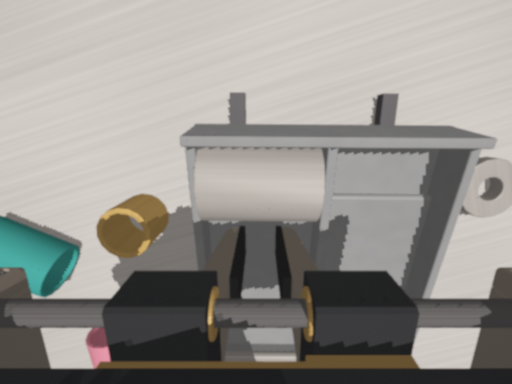

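The pipe has dropped against the stop, at (262,183), with a gap opening to the fingertips. I'll back off slightly down the lane, then lift clear and check.

Request:
{"op": "send_rows", "data": {
  "commands": [
    [0,0,0,0],
    [-0.005,0.0015,0,0],
    [-0.01,0.003,0,0],
    [-0.015,0.0045,0,0],
    [-0.015,0.0045,0.01,0],
    [-0.02,0.006,0.035,0],
    [-0.03,0.009,0.075,0],
    [-0.045,0.0135,0.12,0],
    [-0.06,0.018,0.165,0],
    [-0.075,0.0225,0.2,0],
    [-0.075,0.0225,0.2,0],
    [-0.075,0.0225,0.2,0]
  ]
}}

```text
time: 9.15
ee_pos: [0.5402, 0.0276, 0.2694]
tcp_rot: [0.0, 0.989, -0.145, 0.004]
ft_force: [-0.2, -0.7, -1.6]
opening: 0.222
```

Run:
```python
import st
from h import *
r,o=st.r,np.array([.4876,-.0002,.03])
b,c=look('wrist','w6',['pipe','roller'])
K,R,t=[np.array(c[k]) for k in('mtx','R','t')]
b=b[:,:,::-1].copy()
for y in (6,76):   # expected outline of a pipe in the pocket, top line
    for p in [(165,y,42),(165,y,18)]:
        q=K@(R@(r.apply(np.array(p)/1e3)+o)+t); print(p,(q[:2]/q[2]).round(1))
for d in find_in('wrist','pipe'): print('ramp',r.inv().apply(R.T@(np.array(d['location'])-t)-o).round(4))
cv2.imwrite('pics/w6b.png',cv2.resize(b,(800,600),interpolation=cv2.INTER_CUBIC))
```

```text
9.15 [0.5402 0.0276 0.2694] ramp [0.0794 0.0417 0.2298] yaw -16.69 [-0.22 -0.69 -1.62]
wrist pipe 0.9 [0.5212 0.1648 0.0454] [177. 215.]
wrist pipe 0.89 [ 0.6499 -0.0062  0.0965] [260.  90.]
wrist pipe 0.86 [0.6454 0.2027 0.0403] [122. 142.]
wrist roller 0.83 [ 0.4965 -0.0406  0.0732] [315. 197.]
wrist roller 0.55 [0.6515 0.3863 0.0087] [ 24. 171.]
(165, 6, 42) [289.5  90.4]
(165, 6, 18) [287.7  89.5]
(165, 76, 42) [230.   90.5]
(165, 76, 18) [232.   89.6]
ramp [-0.0125  0.1677  0.0176]
ramp [0.1657 0.0408 0.0411]
ramp [ 0.0935  0.2396 -0.0044]
```

View pics/w6b.png

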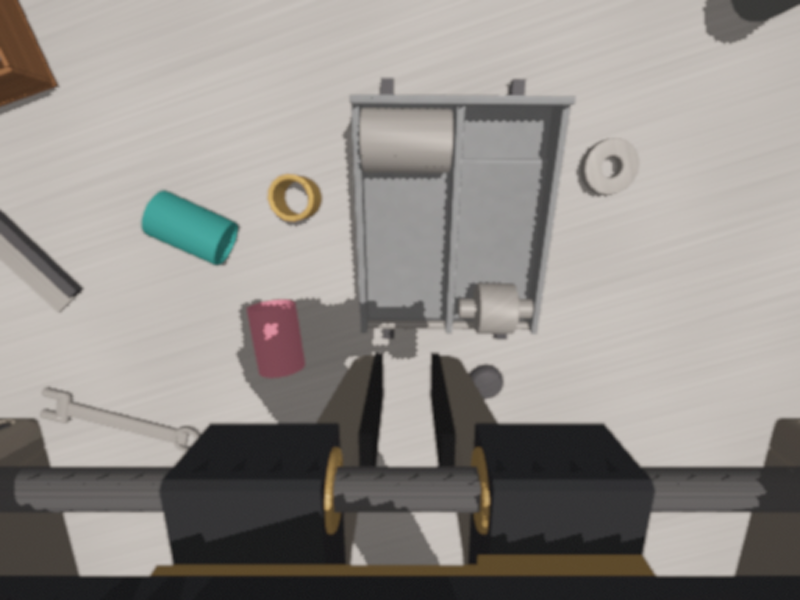

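The pipe rests at the stop, at (407,141), square in its lane. Its top is at ramp x 165.7 mm, z 41 mm, where 165 and 42 are expected in the pocket. The roller and the bystanders are where they were, and the gripper is clear.

```bash
python3 -c "
from h import *
print(close_job())"
```

```text
the job is handed in; nothing more can be done
None
```

I pushed the pipe up the left lane with both fingertips, over the step and into the pocket at the top stop. Then I backed the fingers off, lifted clear and handed the job in at about 9 s of the 38 s allowed.

**Pipe:** in the last check, after letting go, the top of the pipe was at ramp x ≈ 166 mm and z ≈ 41 mm. That puts its axis about 17 mm above the lane floor, against 18 mm expected in the pocket. It looked square to the lane and had not rolled back.

**Roller and bystanders:** the roller was found within about 6 mm of its first measured position, which is about the network's error. In the last wrist picture the coupling, bearing, cap and spanner looked unmoved. The driver, square and oil bottle were not, or only partly, in that picture, but the arm never went near them.

**Force:** the readings at the end of each push were below 2 N.

No check failed. One low-confidence "roller" report at the end was a false detection, far off the rack.

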